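Pack a hair-colour kit from the goods on the bench

TASK

Pack the open kit box from the goods scattered on the bench: stand the jar, the larger bottle, the wide carton and the slim carton upright, each in the pocket of the insert that is cut for it (big round, smaller round, oblong, square), all the way down on the box floor. Set them down, do not drop them, and leave the look-alikes that are not in this kit (the low tub, the small bottle and the squat carton) standing where they are.

Things in the scene. Friction and masses are not known exactly. Their poses are not given: they have to be found in the camera images.
- kit_tray: Open kit box of brown card, 212 x 212 mm, fixed on the bench at left or right, any yaw; walls 4 mm thick, 45 mm high. Origin at the centre of its underside, z up. Inside, a grey moulded-pulp insert (top 34 mm above the bench) has four through pockets down to the box floor, 4 mm above the bench; each good's entry gives its pocket. Other things lying near the goods are under 30 mm high.
- jar: The kit's jar: white plastic, black screw lid, paper label, round, 59 mm across, 80 mm tall (lid: top 30 mm), upright; origin at the centre of its underside, z up. 110 to 200 g. Its pocket: big round, 78 mm across, centre at kit_tray x +52.5, y +52.5 mm.
- bottle: The kit's bottle, the larger of two: round, white plastic, black screw cap, paper label, 46 mm across, straight-sided up to 92 mm, 115 mm tall over the cap, upright; origin at the centre of its underside, z up. 100 to 180 g. Its pocket: smaller round, 64 mm across, centre at kit_tray x -52.5, y +52.5 mm.
- wide_carton: The kit's wide carton: gold board retail carton with a dark band and a paper label, closed, standing upright, 64 mm (own x) by 40 mm (own y), 110 mm tall; origin at the centre of its underside, z up. 90 to 160 g. Its pocket: oblong, 84 mm along kit_tray x by 60 mm along y, centre at x -52.5, y -52.5 mm.
- slim_carton: The kit's slim carton: gold board retail carton with a dark band and a paper label, closed, standing upright, 36 x 36 mm (sides along own x and y), 130 mm tall; origin at the centre of its underside, z up. 65 to 125 g. Its pocket: square, 54 x 54 mm, sides along kit_tray x and y, centre at x +52.5, y -52.5 mm.
- tub: Not for this kit: low wide tub, white plastic, black screw lid, paper label, 73 mm across and only 56 mm tall, looks like the jar; stays where it stands; origin at the centre of its underside, z up.
- small_bottle: Not for this kit: the small bottle, same make as the kit's bottle but 34 mm across and 80 mm tall; stays where it stands; origin at the centre of its underside, z up.
- squat_carton: Not for this kit: gold board retail carton with a dark band and a paper label, closed, standing upright, squat, 56 x 56 mm and only 66 mm tall; stays where it stands; origin at the centre of its underside, z up.
There are look-alikes about, which are no part of the job. What is shaped like the wide_carton but purple is not meant.

How it is judged:
By the outcome, as a careful person would: the job done as asked, in the order asked, and still so for the second after the job is handed in, with the robot touching nothing.
It also fails if it takes over 109 s, if anything falls off the work surface, if the arm or the gripper's body presses on something with over 40 N, if the wrist force passes 120 N, or if a joint passes its speed limit or range.

ROBOT

A 6-joint arm with a two-finger parallel gripper is mounted at the origin on the work surface. World frame = base frame: x ahead of the robot, y to its left, z up, the work surface at z = 0. Lengths are in m, angles in rad, forces in N, time in s.
With the tool pointing down it reaches from about 0.4 to 0.925 m from the base axis. Payload 3.4 kg.
Tool frame: the origin (TCP) lies on the centre line of the jaws, within the pads' length; the fingertips stand 8 mm ahead of it and the grasp point (between the pads) lies 11 mm behind it; z points along the fingers, y is the direction in which the jaws open and shut (so a half turn about z gives the same grasp; the last joint's range is limited). The gripper opens to 85 mm and grips with 20 to 120 N. Pads are 22 mm wide; open, the fingers measure 114 mm over their backs; the gripper's body (76 mm by 85 mm) begins 54 mm behind the grasp point. The pads swing forward as they close: fully open they stand 13 mm farther back than shut.
Start: joints at [1.151, 0.307, 1.506, -0, 1.328, -0.073], TCP at [0.195, 0.541, 0.239] pointing down, gripper open.
Joint ranges: [-3.12, 3.12], [-1.05, 2.28], [0.14, 2.33], [-1.42, 4.57], [0.1, 2.73], [-2.68, 2.68]. Speed limits (rad/s): [2.57, 2.57, 3.14, 3.14, 3.14, 3.14].

INTERFACE

Orientations are given as a rotation vector (axis times angle).
In Python, from workcell import env gives the robot as it stands.
- The arm moves only by the tool step_arm, never from a script. Its argument "rows" is a list of rows, each an object with "delta_pos": the shift along the world's x, y, z as a fraction of full scale, a list of three; "roll": the turn about the world's z as a fraction of full scale. A call has 1 to 5 rows; each row is the pose to reach, as a shift and turn from the pose measured when the call began; what a row does not reach only later rows make up. Full scale, the value 1, is 40 cm for a shift and pi/2 rad for a turn. A row lasts 1/10 s, in which the tool goes at most 50 mm and 8.59 degrees, less where a joint would pass 70% of its speed; a pose out of reach is approached as far as the arm can. A call with a number of a shift or a turn outside -1 to 1 is refused whole. A call with a gripper value outside its range is refused whole. "fingers" is the opening, from -1 (shut) to 1 (fully open), set as the call begins (left out, the last holds). The fingers move at their own pace and stop on an object; "squeeze" is the grip in N (left out, the last holds). Time passes only in rows, so rows that repeat a pose let the fingers close. It gives the time, the measured TCP pose, the force and the opening at its end, in the units of the state.
- env.get_state(): the state, without advancing time (a new reading comes with each control period).
- env.snapshot(name): name is "scene" or "top" or "wrist"; returns (picture, depth): 400x640x3 uint8, red, green, blue; 400x640 float32, m along the optical axis (not along the pixel's ray), 0 where there is no reading.
- env.camera_model(name): a dict with "intrinsics" (3x3 intrinsics, pixels), "k1" (the pictures are not rectified: a ray, as slopes to the right and down, at radius r is drawn at 1 + k1 r^2 times it, then the intrinsics apply), "world_to_cam" (4x4, takes a point from world to camera coordinates); the wrist camera has in their place "hand_eye" (4x4, takes a point from camera to tool coordinates, whose origin is the TCP and whose axes are the flange's). Camera axes: x right, y down, z forward; pixel columns grow to the right and rows downward; lengths in m; the calibration is good to about 2 mm. A picture is of the moment at which its call begins: read the wrist's pose just before it. camera_model takes no time and is no camera call.
- env.job_done(): hands the job in, once; it reports no verdict.
The state is a dict: "t": time; "qpos": joint angles; "joint_velocities": joint speeds; "joint_torque": joint torques, N m; "tool_pos": TCP position; "eef_rot": TCP orientation; "contact_force": force on the tool from outside, world axes, zero at the start; "wrist_torque": the same for the moment, N m; "width": finger opening in m.
Only numpy, scipy, OpenCV 4.12 (cv2) and the standard library are available. Lean on these libraries where they do the work, as an engineer would, in place of code of your own. Each camera call takes 0.05 s, during which the arm holds its last target. There are 200 camera calls.

## Working session

There is one attempt and no reset: what is moved stays moved. The work goes in short steps, Python scripts to look and compute and a tool call to move; the robot and the scene stay as the last step left them, time stands still between calls to the robot, and variables do not carry over. Pictures are saved under pics/ and viewed, about 12 in all and at most 16, crops included, and the job is handed in when it is done.

Besides the shell and the picture viewer there is one more tool, called after "Call:" as name(argument=value, ...), one argument or row to a line, values as JSON. step_arm: Moves the arm, as the interface text tells. Shift numbers are shares of 40 cm and turn numbers shares of pi/2 rad, none past 1 either way. Its arguments: {"type":"object","properties":{"rows":{"type":"array","items":{"type":"object","properties":{"delta_pos":{"type":"array","items":{"type":"number"}},"roll":{"type":"number"}}}},"fingers":{"type":"number"},"squeeze":{"type":"number"}},"required":["rows"]}

```bash
mkdir -p pics
python3 - <<'E'
from workcell import env
import cv2,numpy as np
s=env.get_state();print(s['t'],s['tool_pos'],s['eef_rot'],s['width'])
for n in("top","scene"):
    p,d=env.snapshot(n);np.save(n+"_d.npy",d);cv2.imwrite(f"pics/{n}0.png",p[:,:,::-1]);m=env.camera_model(n);print(m)
print(env.camera_model("wrist"))
E
```

```text
0.0 [0.1951637  0.54014473 0.23838953] [-5.41874385e-01 -3.09401093e+00  3.07855551e-03] 0.08527773870477762
{'intrinsics': array([[390.83671754,   0.        , 324.2517192 ],
       [  0.        , 390.83671754, 196.58549583],
       [  0.        ,   0.        ,   1.        ]]), 'k1': -0.003781634587435869, 'world_to_cam': array([[-0.01431261, -0.99989523,  0.00216377,  0.01096427],
       [-0.99693689,  0.01410379, -0.07692803,  0.60187745],
       [ 0.07688946, -0.00325818, -0.9970343 ,  0.88274392],
       [ 0.        ,  0.        ,  0.        ,  1.        ]])}
{'intrinsics': array([[446.9255619 ,   0.        , 316.96784388],
       [  0.        , 446.9255619 , 201.88779436],
       [  0.        ,   0.        ,   1.        ]]), 'k1': -0.014506394122699611, 'world_to_cam': array([[ 0.37242904,  0.92802199, -0.00847361, -0.23594621],
       [ 0.79362029, -0.32319831, -0.51547035, -0.45456618],
       [-0.48110648,  0.1852513 , -0.85686552,  1.24148369],
       [ 0.        ,  0.        ,  0.        ,  1.        ]])}
{'intrinsics': array([[282.71521843,   0.        , 315.95024474],
       [  0.        , 282.71521843, 196.64876518],
       [  0.        ,   0.        ,   1.        ]]), 'k1': -0.018337179658592603, 'hand_eye': array([[ 4.83521110e-04, -9.52507805e-01, -3.04513790e-01,
         7.85641930e-02],
       [ 9.99999877e-01,  4.27623299e-04,  2.50256386e-04,
         4.43299088e-04],
       [-1.08153969e-04, -3.04513874e-01,  9.52507895e-01,
        -1.34978579e-01],
       [ 0.00000000e+00,  0.00000000e+00,  0.00000000e+00,
         1.00000000e+00]])}
```

View pics/top0.png

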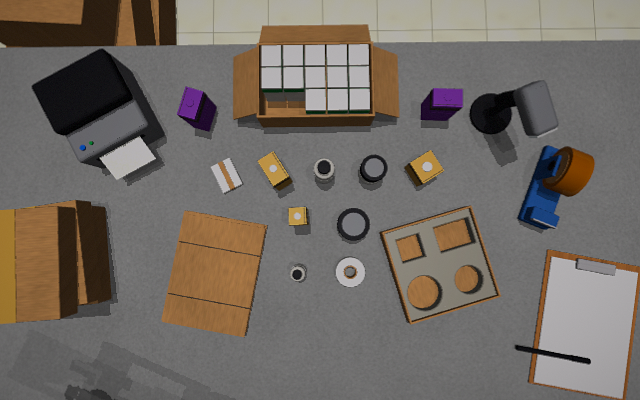

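View pics/scene0.png

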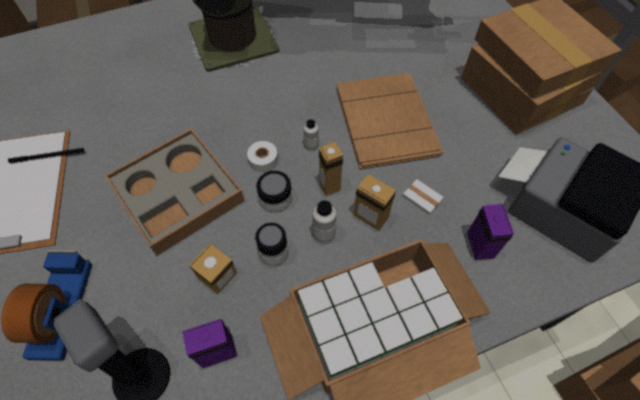

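The top view shows these likely matches:

| Item | Pixel |
|---|---|
| Wide carton | (273,170) |
| Bottle | (323,169) |
| Jar | (373,168) |
| Squat carton | (426,167) |
| Slim carton | (297,216) |
| Tub | (353,224) |
| Small bottle | (297,272) |

The tray is centred near (439,264): big round (423,292), small round (468,278), oblong (452,235), square (408,247). The scene view agrees with this.

```bash
cat > h.py <<'E'
import numpy as np,cv2
from workcell import env
def cloud(n,d):
    m=env.camera_model(n);K=m["intrinsics"]
    v,u=np.mgrid[0:400,0:640]
    p=cv2.undistortPoints(np.stack([u,v],-1).reshape(-1,1,2).astype(float),K,np.array([m["k1"],0,0,0,0.])).reshape(400,640,2)
    c=np.dstack([p*d[...,None],d])
    T=np.linalg.inv(m["world_to_cam"]) if "world_to_cam" in m else base()@m["hand_eye"]
    w=c@T[:3,:3].T+T[:3,3]; w[d==0]=np.nan
    return w
def base():
    s=env.get_state();T=np.eye(4);T[:3,:3]=cv2.Rodrigues(np.array(s["eef_rot"]))[0];T[:3,3]=s["tool_pos"];return T
E
python3 - <<'E'
from h import *
w=cloud("top",np.load("top_d.npy"))
z=w[...,2];print("table",np.nanmedian(z[330:390,250:480]))
for n,(u,v),h in [("jar",(373,168),.08),("bottle",(323,169),.115),("wide",(273,170),.11),("slim",(297,216),.13),("squat",(426,167),.066),("tub",(353,224),.056),("small",(297,272),.08),("tape",(350,271),.03)]:
    r=w[v-30:v+30,u-30:u+30].reshape(-1,3);zm=np.nanpercentile(z[v-6:v+7,u-6:u+7],70)
    m=np.zeros((400,640),np.uint8);m[v-30:v+30,u-30:u+30]=(abs(z[v-30:v+30,u-30:u+30]-zm)<.008)
    k,l=cv2.connectedComponents(m);l0=l[v-3:v+4,u-3:u+4];i=l0[l0>0].max()
    q=w[l==i][:,:2];R=cv2.minAreaRect((q*1000).astype(np.float32))
    print(n,"ztop %.3f"%zm,"ctr",np.round(R[0],1),"size",np.round(R[1],1),"ang %.1f"%R[2])
m=((z>.037)&(z<.055)).astype(np.uint8);m[:195]=0;m[335:]=0;m[:,:375]=0;m[:,505:]=0
q=w[m>0][:,:2];R=cv2.minAreaRect((q*1000).astype(np.float32));print("tray",R)
m2=((z<.015)).astype(np.uint8)
k,l,st,ce=cv2.connectedComponentsWithStats(m2)
for i in range(1,k):
    if 300<st[i,4]<3000 and 380<ce[i,0]<500 and 200<ce[i,1]<330:
        q=(w[l==i][:,:2]*1000).astype(np.float32);print(ce[i],st[i,4],cv2.minAreaRect(q))
E
```

```text
table -0.0005685095785841199
jar ztop 0.080 ctr [ 660.  -107.5] size [57.6 55.7] ang 88.0
bottle ztop 0.114 ctr [658.4   2.4] size [25.3 27.7] ang 89.5
wide ztop 0.110 ctr [657.5 110. ] size [64.6 39.8] ang 31.8
slim ztop 0.130 ctr [555.9  58.8] size [36.7 34.9] ang 89.9
squat ztop 0.066 ctr [ 663.1 -226.7] size [56.7 57.5] ang 31.1
tub ztop 0.056 ctr [537.5 -61.8] size [69.3 71.2] ang 89.4
small ztop 0.078 ctr [431.8  63.8] size [18.1 20.3] ang 43.9Traceback (most recent call last):
  File "<stdin>", line 7, in <module>
    return umr_maximum(a, axis, None, out, keepdims, initial, where)
ValueError: zero-size array to reduction operation maximum which has no identity
```

Run:
```python
from h import *
w=cloud("top",np.load("top_d.npy"));z=w[...,2]
m=((z>.039)&(z<.05)).astype(np.uint8);m[:200]=0;m[330:]=0;m[:,:375]=0;m[:,505:]=0
k,l,st,ce=cv2.connectedComponentsWithStats(m);i=1+st[1:,4].argmax()
q=w[l==i][:,:2];R=cv2.minAreaRect((q*1000).astype(np.float32));print("tray",R)
m2=(z<.015).astype(np.uint8)
k,l,st,ce=cv2.connectedComponentsWithStats(m2)
for i in range(1,k):
    if 200<st[i,4]<3000 and 380<ce[i,0]<500 and 200<ce[i,1]<330:
        q=(w[l==i][:,:2]*1000).astype(np.float32);print(ce[i],st[i,4],cv2.minAreaRect(q))
c=np.array(R[0])
for y in (105,107,109,R[2]):
    a=np.radians(y);M=np.array([[np.cos(a),-np.sin(a)],[np.sin(a),np.cos(a)]])
    print(y,[np.round(c+M@np.array(p)*52.5,1) for p in((1,1),(-1,1),(-1,-1),(1,-1))])
s=env.get_state();print(cv2.Rodrigues(np.array(s["eef_rot"]))[0].round(3),s['t'],s['qpos'])
```

```text
tray ((445.55865478515625, -257.02349853515625), (212.8126983642578, 213.52102661132812), 15.852531433105469)
[452.97693195 234.30449827] 867 ((510.5050048828125, -297.5244445800781), (58.25386047363281, 77.91386413574219), 15.700966835021973)
[409.5703125 247.453125 ] 512 ((481.29766845703125, -194.81973266601562), (52.17090606689453, 50.21574401855469), 15.297155380249023)
[467.20973783 278.54494382] 534 ((408.1986389160156, -326.5278625488281), (57.65715408325195, 57.208229064941406), 30.40852928161621)
[423.49236193 291.96239718] 851 ((378.367431640625, -224.6704864501953), (71.26177978515625, 72.4626693725586), 89.1189193725586)
105 [array([ 381.3, -219.9]), array([ 408.4, -321.3]), array([ 509.9, -294.1]), array([ 482.7, -192.7])]
107 [array([ 380. , -222.2]), array([ 410.7, -322.6]), array([ 511.1, -291.9]), array([ 480.4, -191.5])]
109 [array([ 378.8, -224.5]), array([ 413. , -323.8]), array([ 512.3, -289.6]), array([ 478.1, -190.3])]
15.852531433105469 [array([ 481.7, -192.2]), array([ 380.7, -220.9]), array([ 409.4, -321.9]), array([ 510.4, -293.2])]
[[-0.94   0.34  -0.001]
 [ 0.34   0.94  -0.002]
 [ 0.    -0.002 -1.   ]] 0.1 [ 1.15048960e+00  3.07502094e-01  1.50757870e+00  2.31469352e-05
  1.32840029e+00 -7.34777184e-02]
```

Call:
step_arm(
  rows=[
    {"delta_pos": [0.58,-0.81,0]},
    {"delta_pos": [0.58,-0.81,0]},
    {"delta_pos": [0.58,-0.81,0]},
    {"delta_pos": [0.58,-0.81,0]},
    {"delta_pos": [0.58,-0.81,0]},
  ],
  fingers=1,
  squeeze=40,
)

```text
invalid input at $.rows[0]: expected keys delta_pos, roll
```

Call:
step_arm(
  rows=[
    {"delta_pos": [0.58,-0.81,0]},
    {"delta_pos": [0.58,-0.81,0]},
    {"delta_pos": [0.58,-0.81,0]},
    {"delta_pos": [0.58,-0.81,0]},
    {"delta_pos": [0.58,-0.81,0]},
  ],
)

```text
invalid input at $.rows[0]: expected keys delta_pos, roll
```

Call:
step_arm(
  rows=[
    {"delta_pos": [0.58,-0.81,0],"roll": 0},
    {"delta_pos": [0.58,-0.81,0],"roll": 0},
    {"delta_pos": [0.58,-0.81,0],"roll": 0},
    {"delta_pos": [0.58,-0.81,0],"roll": 0},
    {"delta_pos": [0.58,-0.81,0],"roll": 0},
  ],
  fingers=1,
  squeeze=40,
)

```text
t: 0.6
tool_pos: [0.3412, 0.3355, 0.2385]
eef_rot: [-0.541, -3.094, 0.004]
contact_force: [1.2, 0.9, 0.1]
width: 0.0854
```

Call:
step_arm(
  rows=[
    {"delta_pos": [0.58,-0.81,0],"roll": 0},
    {"delta_pos": [0.58,-0.81,0],"roll": 0},
    {"delta_pos": [0.58,-0.81,0],"roll": 0},
    {"delta_pos": [0.58,-0.81,0],"roll": 0},
    {"delta_pos": [0.58,-0.81,0],"roll": 0},
  ],
)

```text
t: 1.1
tool_pos: [0.4865, 0.1319, 0.2384]
eef_rot: [-0.541, -3.093, 0.003]
contact_force: [1.0, 1.0, -0.0]
width: 0.0855
```

Call:
step_arm(
  rows=[
    {"delta_pos": [0.434,-0.598,-0.1],"roll": 0},
    {"delta_pos": [0.434,-0.598,-0.1],"roll": 0},
    {"delta_pos": [0.434,-0.598,-0.1],"roll": 0},
    {"delta_pos": [0.434,-0.598,-0.1],"roll": 0},
    {"delta_pos": [0.434,-0.598,-0.1],"roll": 0},
  ],
)

```text
t: 1.6
tool_pos: [0.6315, -0.0689, 0.2043]
eef_rot: [-0.541, -3.092, 0.003]
contact_force: [0.5, -0.0, -0.7]
width: 0.0857
```

Call:
step_arm(
  rows=[
    {"delta_pos": [0.08,-0.12,0],"roll": 0},
    {"delta_pos": [0.08,-0.12,0],"roll": 0},
  ],
)

```text
t: 1.8
tool_pos: [0.6662, -0.1223, 0.2028]
eef_rot: [-0.548, -3.093, 0.006]
contact_force: [-0.4, -0.3, -0.0]
width: 0.0856
```

Run:
```python
from h import *
B=base();p,d=env.snapshot("wrist");cv2.imwrite("pics/w0.png",p[:,:,::-1])
base=lambda:B
import h;h.base=base
w=h.cloud("wrist",d);z=w[...,2]
for n,c,ht in(("jar",(.66,-.1075),.08),("bottle",(.658,.002),.115),("squat",(.663,-.227),.066)):
    m=(abs(z-ht)<.007)&(np.hypot(w[...,0]-c[0],w[...,1]-c[1])<.06);q=(w[m][:,:2]*1000).astype(np.float32)
    print(n,len(q),cv2.minAreaRect(q) if len(q)>20 else None, np.median(z[m]) if len(q) else 0)
print(B[:3,3])
```

```text
jar 2933 ((660.2216186523438, -106.01589965820312), (57.90117645263672, 57.82709503173828), 52.282264709472656) 0.08064572152838384
bottle 1076 ((658.8521118164062, 3.6952991485595703), (27.230772018432617, 27.322317123413086), 85.84563446044922) 0.11520313574080243
squat 2822 ((663.5177612304688, -224.7857666015625), (56.28862762451172, 57.815799713134766), 31.32164192199707) 0.06640499590750468
[ 0.66619216 -0.12228487  0.20275207]
```

View pics/w0.png

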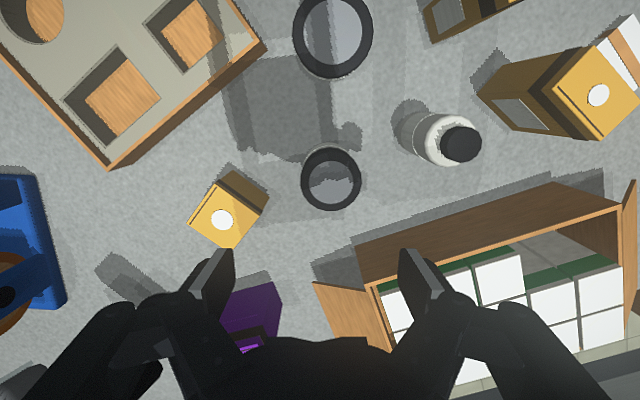

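The wrist view shows the jar at (331,179), the bottle at (447,139) and the squat carton at (227,212). It agrees with the top camera to about 1.5 mm, and the finger paths beside the jar are clear.

Call:
step_arm(
  rows=[
    {"delta_pos": [-0.015,0.039,-0.1],"roll": 0},
    {"delta_pos": [-0.015,0.039,-0.15],"roll": 0},
    {"delta_pos": [-0.015,0.039,-0.15],"roll": 0},
  ],
)

```text
t: 2.15
tool_pos: [0.6555, -0.1034, 0.1389]
eef_rot: [-0.544, -3.083, 0.004]
contact_force: [-0.8, -0.4, 0.2]
width: 0.0853
```

Call:
step_arm(
  rows=[
    {"delta_pos": [0.012,-0.008,-0.08],"roll": 0},
    {"delta_pos": [0.012,-0.008,-0.17],"roll": 0},
    {"delta_pos": [0.012,-0.008,-0.19],"roll": 0},
    {"delta_pos": [0.012,-0.008,-0.19],"roll": 0},
  ],
)

```text
t: 2.55
tool_pos: [0.6594, -0.1058, 0.0625]
eef_rot: [-0.543, -3.08, 0.003]
contact_force: [0.4, -0.4, 0.4]
width: 0.0854
```

Call:
step_arm(
  rows=[
    {"delta_pos": [0,0,0],"roll": 0},
    {"delta_pos": [0,0,0],"roll": 0},
    {"delta_pos": [0,0,0],"roll": 0},
    {"delta_pos": [0,0,0],"roll": 0},
    {"delta_pos": [0,0,0],"roll": 0},
  ],
  fingers=-1,
)

```text
t: 3.05
tool_pos: [0.6611, -0.1061, 0.0652]
eef_rot: [-0.544, -3.085, 0.003]
contact_force: [0.3, 0.2, 6.9]
width: 0.0573
```

Call:
step_arm(
  rows=[
    {"delta_pos": [0,0,0],"roll": 0},
    {"delta_pos": [0,0,0],"roll": 0},
    {"delta_pos": [0,0,0.02],"roll": 0},
    {"delta_pos": [0,0,0.06],"roll": 0},
    {"delta_pos": [0,0,0.15],"roll": 0},
  ],
)

```text
t: 3.55
tool_pos: [0.6582, -0.1055, 0.1224]
eef_rot: [-0.543, -3.077, 0.003]
contact_force: [0.2, 0.1, -2.3]
width: 0.0575
```

Call:
step_arm(
  rows=[
    {"delta_pos": [-0.12,-0.05,0.07],"roll": 0},
    {"delta_pos": [-0.23,-0.095,0.07],"roll": 0},
    {"delta_pos": [-0.34,-0.14,0.07],"roll": 0},
    {"delta_pos": [-0.45,-0.186,0.07],"roll": 0},
    {"delta_pos": [-0.56,-0.232,0.07],"roll": 0},
  ],
)

```text
t: 4.05
tool_pos: [0.4322, -0.1986, 0.1508]
eef_rot: [-0.541, -3.077, 0.003]
contact_force: [-0.7, -1.2, -0.5]
width: 0.0574
```

Call:
step_arm(
  rows=[
    {"delta_pos": [-0.09,-0.04,0],"roll": 0},
    {"delta_pos": [-0.12,-0.05,0],"roll": 0},
    {"delta_pos": [-0.12,-0.05,0],"roll": 0},
  ],
)

```text
t: 4.35
tool_pos: [0.3825, -0.2188, 0.1512]
eef_rot: [-0.546, -3.076, 0.003]
contact_force: [0.8, 0.7, -1.9]
width: 0.0575
```

Call:
step_arm(
  rows=[
    {"delta_pos": [-0.005,-0.004,-0.08],"roll": 0},
    {"delta_pos": [-0.005,-0.004,-0.14],"roll": 0},
    {"delta_pos": [-0.005,-0.004,-0.175],"roll": 0},
    {"delta_pos": [-0.005,-0.004,-0.19],"roll": 0},
    {"delta_pos": [-0.005,-0.004,-0.195],"roll": 0},
  ],
)

```text
t: 4.85
tool_pos: [0.3818, -0.2203, 0.0727]
eef_rot: [-0.544, -3.076, 0.002]
contact_force: [-0.6, 0.1, -1.6]
width: 0.0576
```

Call:
step_arm(
  rows=[
    {"delta_pos": [0,0,-0.003],"roll": 0},
    {"delta_pos": [0,0,-0.006],"roll": 0},
    {"delta_pos": [0,0,-0.009],"roll": 0},
    {"delta_pos": [0,0,-0.009],"roll": 0},
  ],
)

```text
t: 5.25
tool_pos: [0.382, -0.2204, 0.0694]
eef_rot: [-0.544, -3.077, 0.003]
contact_force: [0.5, 0.3, -1.2]
width: 0.0578
```

Call:
step_arm(
  rows=[
    {"delta_pos": [0,0,-0.003],"roll": 0},
    {"delta_pos": [0,0,-0.005],"roll": 0},
    {"delta_pos": [0,0,-0.005],"roll": 0},
  ],
)

```text
t: 5.55
tool_pos: [0.3818, -0.2204, 0.0692]
eef_rot: [-0.545, -3.078, 0.004]
contact_force: [-4.9, 1.8, 16.4]
width: 0.0575
```

Call:
step_arm(
  rows=[
    {"delta_pos": [0,0,0.003],"roll": 0},
    {"delta_pos": [0,0,0.003],"roll": 0},
    {"delta_pos": [0,0,0.003],"roll": 0},
    {"delta_pos": [0,0,0.003],"roll": 0},
  ],
  fingers=0.8,
)

```text
t: 5.95
tool_pos: [0.3818, -0.2205, 0.0703]
eef_rot: [-0.545, -3.078, 0.004]
contact_force: [-0.5, 0.2, 0.0]
width: 0.0766
```

Call:
step_arm(
  rows=[
    {"delta_pos": [0,0,0.04],"roll": 0},
    {"delta_pos": [0,0,0.12],"roll": 0},
    {"delta_pos": [0,0,0.24],"roll": 0},
    {"delta_pos": [0.08,0.06,0.34],"roll": 0},
    {"delta_pos": [0.17,0.14,0.34],"roll": 0},
  ],
)

```text
t: 6.45
tool_pos: [0.4502, -0.1687, 0.2108]
eef_rot: [-0.553, -3.085, 0.009]
contact_force: [1.1, -0.7, -0.3]
width: 0.0768
```

Call:
step_arm(
  rows=[
    {"delta_pos": [0.1,0.08,0],"roll": 0},
    {"delta_pos": [0.2,0.165,0],"roll": 0},
    {"delta_pos": [0.3,0.247,0],"roll": 0},
    {"delta_pos": [0.4,0.33,0],"roll": 0},
    {"delta_pos": [0.48,0.395,0],"roll": 0},
  ],
  fingers=0.6,
)

```text
t: 6.95
tool_pos: [0.6434, -0.009, 0.2102]
eef_rot: [-0.552, -3.084, 0.009]
contact_force: [0.2, -0.4, 0.5]
width: 0.0684
```

Call:
step_arm(
  rows=[
    {"delta_pos": [0.035,0.03,0],"roll": 0},
    {"delta_pos": [0.035,0.03,0],"roll": 0},
    {"delta_pos": [0.035,0.03,0],"roll": 0},
  ],
)

```text
t: 7.25
tool_pos: [0.6567, 0.0032, 0.209]
eef_rot: [-0.55, -3.082, 0.011]
contact_force: [-0.5, -0.3, 0.1]
width: 0.0683
```

Call:
step_arm(
  rows=[
    {"delta_pos": [0.005,0,-0.1],"roll": 0},
    {"delta_pos": [0.005,0,-0.2],"roll": 0},
    {"delta_pos": [0.005,0,-0.28],"roll": 0},
    {"delta_pos": [0.005,0,-0.325],"roll": 0},
    {"delta_pos": [0.005,0,-0.33],"roll": 0},
  ],
)

```text
t: 7.75
tool_pos: [0.6548, 0.0019, 0.0741]
eef_rot: [-0.551, -3.075, 0.013]
contact_force: [-0.7, 0.4, -0.1]
width: 0.0684
```

Call:
step_arm(
  rows=[
    {"delta_pos": [0,0,0],"roll": 0},
    {"delta_pos": [0,0,0],"roll": 0},
    {"delta_pos": [0,0,0],"roll": 0},
    {"delta_pos": [0,0,0],"roll": 0},
    {"delta_pos": [0,0,0],"roll": 0},
  ],
  fingers=-1,
)

```text
t: 8.25
tool_pos: [0.6554, 0.0017, 0.0751]
eef_rot: [-0.551, -3.076, 0.013]
contact_force: [0.5, 0.4, 1.3]
width: 0.0448
```

Call:
step_arm(
  rows=[
    {"delta_pos": [0,0,0],"roll": 0},
    {"delta_pos": [0,0,0.02],"roll": 0},
    {"delta_pos": [0,0,0.06],"roll": 0},
    {"delta_pos": [0,0,0.16],"roll": 0},
    {"delta_pos": [0,0,0.28],"roll": 0},
  ],
)

```text
t: 8.75
tool_pos: [0.6536, 0.002, 0.1862]
eef_rot: [-0.55, -3.071, 0.014]
contact_force: [1.9, 0.1, -0.5]
width: 0.045
```

Call:
step_arm(
  rows=[
    {"delta_pos": [-0.07,-0.09,0.02],"roll": 0},
    {"delta_pos": [-0.14,-0.18,0.02],"roll": 0},
    {"delta_pos": [-0.21,-0.275,0.02],"roll": 0},
    {"delta_pos": [-0.28,-0.367,0.02],"roll": 0},
    {"delta_pos": [-0.35,-0.459,0.02],"roll": 0},
  ],
)

```text
t: 9.25
tool_pos: [0.5124, -0.1827, 0.1949]
eef_rot: [-0.549, -3.072, 0.014]
contact_force: [-0.7, -1.2, -2.0]
width: 0.0454
```

Call:
step_arm(
  rows=[
    {"delta_pos": [-0.07,-0.092,0],"roll": 0},
    {"delta_pos": [-0.14,-0.184,0],"roll": 0},
    {"delta_pos": [-0.21,-0.276,0],"roll": 0},
    {"delta_pos": [-0.28,-0.367,0],"roll": 0},
    {"delta_pos": [-0.28,-0.367,0],"roll": 0},
  ],
)

```text
t: 9.75
tool_pos: [0.3972, -0.3339, 0.1956]
eef_rot: [-0.558, -3.07, 0.019]
contact_force: [1.6, 0.3, -1.3]
width: 0.0452
```

Call:
step_arm(
  rows=[
    {"delta_pos": [0.018,0.025,-0.05],"roll": 0},
    {"delta_pos": [0.018,0.025,-0.1],"roll": 0},
    {"delta_pos": [0.018,0.025,-0.12],"roll": 0},
    {"delta_pos": [0.018,0.025,-0.12],"roll": 0},
  ],
)

```text
t: 10.15
tool_pos: [0.4039, -0.3228, 0.1468]
eef_rot: [-0.557, -3.068, 0.017]
contact_force: [0.1, 0.2, -1.2]
width: 0.0449
```

Call:
step_arm(
  rows=[
    {"delta_pos": [0.006,0.003,-0.06],"roll": 0},
    {"delta_pos": [0.006,0.003,-0.11],"roll": 0},
    {"delta_pos": [0.006,0.003,-0.14],"roll": 0},
    {"delta_pos": [0.006,0.003,-0.155],"roll": 0},
    {"delta_pos": [0.006,0.003,-0.157],"roll": 0},
  ],
)

```text
t: 10.65
tool_pos: [0.4065, -0.3215, 0.0839]
eef_rot: [-0.556, -3.068, 0.016]
contact_force: [-0.1, -0.1, -1.3]
width: 0.045
```

Call:
step_arm(
  rows=[
    {"delta_pos": [0,0,-0.003],"roll": 0},
    {"delta_pos": [0,0,-0.006],"roll": 0},
    {"delta_pos": [0,0,-0.009],"roll": 0},
    {"delta_pos": [0,0,-0.009],"roll": 0},
  ],
)

```text
t: 11.05
tool_pos: [0.4065, -0.3217, 0.0805]
eef_rot: [-0.556, -3.068, 0.017]
contact_force: [0.9, 0.2, -0.5]
width: 0.0446
```

Call:
step_arm(
  rows=[
    {"delta_pos": [0,0,-0.002],"roll": 0},
    {"delta_pos": [0,0,-0.004],"roll": 0},
    {"delta_pos": [0,0,-0.004],"roll": 0},
  ],
)

```text
t: 11.35
tool_pos: [0.4067, -0.3218, 0.0791]
eef_rot: [-0.556, -3.068, 0.017]
contact_force: [0.5, 0.0, -0.5]
width: 0.0448
```

Call:
step_arm(
  rows=[
    {"delta_pos": [0,0,-0.002],"roll": 0},
    {"delta_pos": [0,0,-0.004],"roll": 0},
    {"delta_pos": [0,0,-0.004],"roll": 0},
  ],
)

```text
t: 11.65
tool_pos: [0.4075, -0.3221, 0.0789]
eef_rot: [-0.557, -3.07, 0.018]
contact_force: [-0.0, 1.0, 9.5]
width: 0.045
```

Call:
step_arm(
  rows=[
    {"delta_pos": [0,0,0.002],"roll": 0},
    {"delta_pos": [0,0,0.002],"roll": 0},
    {"delta_pos": [0,0,0.002],"roll": 0},
    {"delta_pos": [0,0,0.002],"roll": 0},
  ],
  fingers=0.55,
)

```text
t: 12.05
tool_pos: [0.4073, -0.3221, 0.0795]
eef_rot: [-0.557, -3.07, 0.018]
contact_force: [-0.6, 0.6, 0.2]
width: 0.0665
```

Call:
step_arm(
  rows=[
    {"delta_pos": [0,0,0.04],"roll": 0},
    {"delta_pos": [0,0,0.12],"roll": 0},
    {"delta_pos": [0,0,0.24],"roll": 0},
    {"delta_pos": [0,0,0.34],"roll": 0},
    {"delta_pos": [0.05,0.08,0.36],"roll": 0.05},
  ],
)

```text
t: 12.55
tool_pos: [0.429, -0.2948, 0.2285]
eef_rot: [-0.442, -3.097, 0.031]
contact_force: [1.3, 0.1, 0.2]
width: 0.0659
```

Call:
step_arm(
  rows=[
    {"delta_pos": [0.05,0.095,0],"roll": 0.06},
    {"delta_pos": [0.105,0.19,0],"roll": 0.13},
    {"delta_pos": [0.16,0.285,0],"roll": 0.2},
    {"delta_pos": [0.215,0.38,0],"roll": 0.27},
    {"delta_pos": [0.27,0.475,0],"roll": 0.34},
  ],
)

```text
t: 13.05
tool_pos: [0.5375, -0.1032, 0.2284]
eef_rot: [0.399, -3.108, 0.035]
contact_force: [0.9, -0.6, 0.1]
width: 0.0664
```

Call:
step_arm(
  rows=[
    {"delta_pos": [0.065,0.11,0],"roll": 0.06},
    {"delta_pos": [0.125,0.22,0],"roll": 0.12},
    {"delta_pos": [0.19,0.33,0],"roll": 0.18},
    {"delta_pos": [0.25,0.43,0],"roll": 0.2},
    {"delta_pos": [0.3,0.53,0],"roll": 0.2},
  ],
)

```text
t: 13.55
tool_pos: [0.6585, 0.1109, 0.2278]
eef_rot: [0.883, -3.011, 0.037]
contact_force: [-0.1, -0.1, 1.2]
width: 0.0663
```

Run:
```python
import h
from h import *
B=h.base();h.base=lambda:B;p,d=env.snapshot("wrist");cv2.imwrite("pics/w1.png",p[:,:,::-1])
w=h.cloud("wrist",d);z=w[...,2]
for n,c,ht in(("wide",(.6575,.11),.11),("slim",(.556,.0595),.13),("tub",(.5375,-.061),.056)):
    m=(abs(z-ht)<.006)&(np.hypot(w[...,0]-c[0],w[...,1]-c[1])<.06);q=(w[m][:,:2]*1000).astype(np.float32)
    print(n,len(q),cv2.minAreaRect(q) if len(q)>20 else None)
print(B.round(3), env.get_state()['qpos'])
p,d=env.snapshot("top");cv2.imwrite("pics/t1.png",cv2.resize(p[190:340,370:510,::-1],None,fx=4,fy=4))
```

```text
wide 2801 ((657.4871215820312, 111.49574279785156), (64.40299987792969, 39.36445999145508), 31.784229278564453)
slim 2520 ((556.0487670898438, 59.63789367675781), (36.99298095703125, 36.262611389160156), 2.6950032711029053)
tub 1286 ((559.9259033203125, -45.237491607666016), (21.636219024658203, 65.42333984375), 33.34798812866211)
[[-0.842 -0.54   0.003  0.658]
 [-0.54   0.841 -0.024  0.111]
 [ 0.011 -0.021 -1.     0.228]
 [ 0.     0.     0.     1.   ]] [ 0.1233002   0.44834295  1.30799073 -0.01818335  1.38094154 -2.01741702]
```

View pics/t1.png

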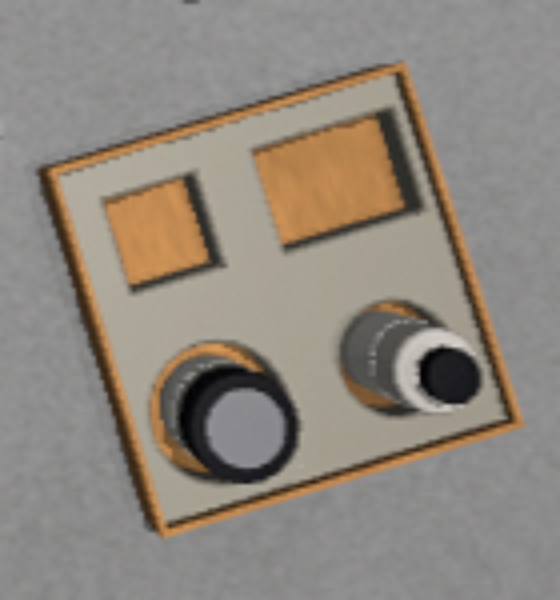

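The crop shows the jar seated in the big round pocket (about (245,425)) and the bottle in the small round one (about (445,375)). Both stand upright, and the oblong and square pockets are still free.

Call:
step_arm(
  rows=[
    {"delta_pos": [0.001,0.001,-0.1],"roll": -0.01},
    {"delta_pos": [0.001,0.001,-0.2],"roll": -0.01},
    {"delta_pos": [0.001,0.001,-0.3],"roll": -0.01},
    {"delta_pos": [0.001,0.001,-0.355],"roll": -0.01},
    {"delta_pos": [0.001,0.001,-0.36],"roll": -0.01},
  ],
)

```text
t: 14.15
tool_pos: [0.6564, 0.1137, 0.0789]
eef_rot: [0.863, -3.009, 0.031]
contact_force: [-1.2, -0.7, -0.3]
width: 0.0663
```

Call:
step_arm(
  rows=[
    {"delta_pos": [0,0,0],"roll": 0},
    {"delta_pos": [0,0,0],"roll": 0},
    {"delta_pos": [0,0,0],"roll": 0},
    {"delta_pos": [0,0,0],"roll": 0},
    {"delta_pos": [0,0,0],"roll": 0},
  ],
  fingers=-1,
)

```text
t: 14.65
tool_pos: [0.6569, 0.1137, 0.0799]
eef_rot: [0.863, -3.011, 0.032]
contact_force: [-0.2, -0.5, -0.9]
width: 0.0396
```

Call:
step_arm(
  rows=[
    {"delta_pos": [0,0,0],"roll": 0},
    {"delta_pos": [0,0,0.02],"roll": 0},
    {"delta_pos": [0,0,0.06],"roll": 0},
    {"delta_pos": [0,0,0.16],"roll": 0},
    {"delta_pos": [0,0,0.28],"roll": 0},
  ],
)

```text
t: 15.15
tool_pos: [0.6553, 0.1136, 0.1914]
eef_rot: [0.862, -3.006, 0.03]
contact_force: [0.8, -0.1, -1.0]
width: 0.0396
```

Call:
step_arm(
  rows=[
    {"delta_pos": [0.0,-0.04,0.1],"roll": -0.08},
    {"delta_pos": [-0.02,-0.1,0.12],"roll": -0.16},
    {"delta_pos": [-0.05,-0.17,0.12],"roll": -0.24},
    {"delta_pos": [-0.08,-0.25,0.12],"roll": -0.32},
    {"delta_pos": [-0.11,-0.33,0.12],"roll": -0.4},
  ],
)

```text
t: 15.65
tool_pos: [0.6108, -0.0192, 0.2404]
eef_rot: [-0.116, -3.121, 0.022]
contact_force: [-0.3, -0.1, -0.1]
width: 0.0398
```

Call:
step_arm(
  rows=[
    {"delta_pos": [-0.024,-0.07,0],"roll": -0.08},
    {"delta_pos": [-0.05,-0.14,0],"roll": -0.16},
    {"delta_pos": [-0.075,-0.21,0],"roll": -0.24},
    {"delta_pos": [-0.1,-0.28,0],"roll": -0.32},
    {"delta_pos": [-0.125,-0.35,0],"roll": -0.4},
  ],
)

```text
t: 16.15
tool_pos: [0.5603, -0.1603, 0.2412]
eef_rot: [-1.081, -2.927, 0.012]
contact_force: [-0.3, -1.0, -0.6]
width: 0.0395
```

Call:
step_arm(
  rows=[
    {"delta_pos": [-0.025,-0.07,0],"roll": -0.08},
    {"delta_pos": [-0.05,-0.14,0],"roll": -0.16},
    {"delta_pos": [-0.08,-0.21,0],"roll": -0.24},
    {"delta_pos": [-0.1,-0.28,0],"roll": -0.31},
    {"delta_pos": [-0.12,-0.32,0],"roll": -0.36},
  ],
)

```text
t: 16.65
tool_pos: [0.5119, -0.2905, 0.242]
eef_rot: [-1.862, -2.505, 0.003]
contact_force: [-0.5, 0.7, -0.6]
width: 0.0396
```

Call:
step_arm(
  rows=[
    {"delta_pos": [0,0,-0.08],"roll": 0},
    {"delta_pos": [0,0,-0.16],"roll": 0},
    {"delta_pos": [0,0,-0.2],"roll": 0},
    {"delta_pos": [0,0,-0.2],"roll": 0},
  ],
)

```text
t: 17.05
tool_pos: [0.51, -0.2895, 0.1599]
eef_rot: [-1.859, -2.5, 0.004]
contact_force: [-0.0, 0.5, -0.5]
width: 0.0397
```

Call:
step_arm(
  rows=[
    {"delta_pos": [0.002,-0.007,-0.05],"roll": -0.01},
    {"delta_pos": [0.002,-0.007,-0.1],"roll": -0.01},
    {"delta_pos": [0.002,-0.007,-0.15],"roll": -0.01},
    {"delta_pos": [0.002,-0.007,-0.172],"roll": -0.01},
    {"delta_pos": [0.002,-0.007,-0.175],"roll": -0.01},
  ],
)

```text
t: 17.55
tool_pos: [0.5109, -0.2922, 0.0899]
eef_rot: [-1.878, -2.485, 0.004]
contact_force: [-0.6, -0.2, -0.3]
width: 0.0394
```

Call:
step_arm(
  rows=[
    {"delta_pos": [0,0,-0.003],"roll": 0},
    {"delta_pos": [0,0,-0.006],"roll": 0},
    {"delta_pos": [0,0,-0.006],"roll": 0},
  ],
)

```text
t: 17.85
tool_pos: [0.5114, -0.2925, 0.0884]
eef_rot: [-1.879, -2.487, 0.003]
contact_force: [-0.5, 0.9, -0.3]
width: 0.0394
```

Call:
step_arm(
  rows=[
    {"delta_pos": [0,0,-0.003],"roll": 0},
    {"delta_pos": [0,0,-0.006],"roll": 0},
    {"delta_pos": [0,0,-0.009],"roll": 0},
    {"delta_pos": [0,0,-0.009],"roll": 0},
  ],
)

```text
t: 18.25
tool_pos: [0.5113, -0.2924, 0.0846]
eef_rot: [-1.878, -2.486, 0.003]
contact_force: [0.1, -0.6, -1.7]
width: 0.0395
```

Call:
step_arm(
  rows=[
    {"delta_pos": [0,0,-0.002],"roll": 0},
    {"delta_pos": [0,0,-0.004],"roll": 0},
    {"delta_pos": [0,0,-0.004],"roll": 0},
  ],
)

```text
t: 18.55
tool_pos: [0.5112, -0.2924, 0.0837]
eef_rot: [-1.878, -2.486, 0.003]
contact_force: [-1.3, 1.0, 3.5]
width: 0.0395
```

Call:
step_arm(
  rows=[
    {"delta_pos": [0,0,-0.002],"roll": 0},
    {"delta_pos": [0,0,-0.002],"roll": 0},
  ],
)

```text
t: 18.75
tool_pos: [0.5112, -0.2924, 0.0836]
eef_rot: [-1.879, -2.487, 0.004]
contact_force: [-1.6, 0.9, 5.7]
width: 0.0398
```

Call:
step_arm(
  rows=[
    {"delta_pos": [0,0,0],"roll": 0},
    {"delta_pos": [0,0,0],"roll": 0},
    {"delta_pos": [0,0,0],"roll": 0},
    {"delta_pos": [0,0,0],"roll": 0},
  ],
  fingers=0.4,
)

```text
t: 19.15
tool_pos: [0.5112, -0.2924, 0.0834]
eef_rot: [-1.878, -2.487, 0.003]
contact_force: [-0.5, -0.7, 0.8]
width: 0.0596
```

Call:
step_arm(
  rows=[
    {"delta_pos": [0,0,0.04],"roll": 0},
    {"delta_pos": [0,0,0.12],"roll": 0},
    {"delta_pos": [0,0,0.24],"roll": 0},
    {"delta_pos": [0,0,0.35],"roll": 0},
    {"delta_pos": [0.02,0.1,0.4],"roll": -0.02},
  ],
)

```text
t: 19.65
tool_pos: [0.5213, -0.2572, 0.248]
eef_rot: [-1.93, -2.459, 0.005]
contact_force: [1.1, -0.6, -0.3]
width: 0.0598
```

Call:
step_arm(
  rows=[
    {"delta_pos": [0.01,0.1,0],"roll": -0.03},
    {"delta_pos": [0.02,0.2,0],"roll": -0.06},
    {"delta_pos": [0.03,0.3,0],"roll": -0.08},
    {"delta_pos": [0.04,0.4,0],"roll": -0.1},
    {"delta_pos": [0.05,0.5,0],"roll": -0.12},
  ],
)

```text
t: 20.15
tool_pos: [0.5411, -0.0557, 0.2479]
eef_rot: [-2.154, -2.265, 0.002]
contact_force: [0.5, -0.1, 1.0]
width: 0.0598
```

Call:
step_arm(
  rows=[
    {"delta_pos": [0.01,0.1,0],"roll": -0.01},
    {"delta_pos": [0.02,0.2,0],"roll": -0.01},
    {"delta_pos": [0.03,0.28,0],"roll": -0.01},
    {"delta_pos": [0.04,0.33,0],"roll": -0.01},
    {"delta_pos": [0.04,0.33,0],"roll": -0.01},
  ],
)

```text
t: 20.65
tool_pos: [0.5574, 0.0791, 0.2477]
eef_rot: [-2.168, -2.252, 0.001]
contact_force: [0.1, -1.1, -1.0]
width: 0.06
```

Call:
step_arm(
  rows=[
    {"delta_pos": [-0.004,-0.048,-0.05],"roll": 0},
    {"delta_pos": [-0.004,-0.048,-0.12],"roll": 0},
    {"delta_pos": [-0.004,-0.048,-0.15],"roll": 0},
    {"delta_pos": [-0.004,-0.048,-0.15],"roll": 0},
  ],
)

```text
t: 21.05
tool_pos: [0.554, 0.0591, 0.1857]
eef_rot: [-2.166, -2.248, 0.006]
contact_force: [-0.3, -0.1, 0.5]
width: 0.06
```

Call:
step_arm(
  rows=[
    {"delta_pos": [0.006,0.002,-0.08],"roll": 0},
    {"delta_pos": [0.006,0.002,-0.15],"roll": 0},
    {"delta_pos": [0.006,0.002,-0.195],"roll": 0},
    {"delta_pos": [0.006,0.002,-0.2],"roll": 0},
    {"delta_pos": [0.006,0.002,-0.2],"roll": 0},
  ],
)

```text
t: 21.55
tool_pos: [0.5571, 0.0598, 0.1063]
eef_rot: [-2.167, -2.248, 0.006]
contact_force: [-0.1, -0.6, 0.9]
width: 0.0599
```

Call:
step_arm(
  rows=[
    {"delta_pos": [0,0,0],"roll": 0},
    {"delta_pos": [0,0,0],"roll": 0},
    {"delta_pos": [0,0,0],"roll": 0},
    {"delta_pos": [0,0,0],"roll": 0},
    {"delta_pos": [0,0,0],"roll": 0},
  ],
  fingers=-1,
)

```text
t: 22.05
tool_pos: [0.5585, 0.0598, 0.1082]
eef_rot: [-2.168, -2.25, 0.001]
contact_force: [-0.7, -0.3, 6.9]
width: 0.0353
```

Call:
step_arm(
  rows=[
    {"delta_pos": [0,0,0],"roll": 0},
    {"delta_pos": [0,0,0.02],"roll": 0},
    {"delta_pos": [0,0,0.06],"roll": 0},
    {"delta_pos": [0,0,0.16],"roll": 0},
    {"delta_pos": [0,0,0.27],"roll": 0},
  ],
)

```text
t: 22.55
tool_pos: [0.557, 0.0598, 0.2162]
eef_rot: [-2.166, -2.248, 0.006]
contact_force: [-0.0, 0.4, -1.1]
width: 0.0353
```

Call:
step_arm(
  rows=[
    {"delta_pos": [-0.03,-0.1,0],"roll": 0.03},
    {"delta_pos": [-0.06,-0.2,0],"roll": 0.06},
    {"delta_pos": [-0.09,-0.3,0],"roll": 0.09},
    {"delta_pos": [-0.12,-0.4,0],"roll": 0.12},
    {"delta_pos": [-0.15,-0.5,0],"roll": 0.15},
  ],
)

```text
t: 23.05
tool_pos: [0.4961, -0.1415, 0.2167]
eef_rot: [-1.885, -2.49, 0.01]
contact_force: [0.3, 0.3, -0.8]
width: 0.0354
```

Call:
step_arm(
  rows=[
    {"delta_pos": [-0.03,-0.1,0],"roll": 0.01},
    {"delta_pos": [-0.05,-0.16,0],"roll": 0.01},
    {"delta_pos": [-0.05,-0.16,0],"roll": 0.01},
    {"delta_pos": [-0.05,-0.16,0],"roll": 0.01},
  ],
)

```text
t: 23.45
tool_pos: [0.4758, -0.2056, 0.2169]
eef_rot: [-1.867, -2.503, 0.009]
contact_force: [-0.0, -0.1, -0.6]
width: 0.0357
```

Call:
step_arm(
  rows=[
    {"delta_pos": [0.015,0.036,-0.04],"roll": -0.008},
    {"delta_pos": [0.015,0.036,-0.09],"roll": -0.008},
    {"delta_pos": [0.015,0.036,-0.12],"roll": -0.008},
    {"delta_pos": [0.015,0.036,-0.12],"roll": -0.008},
  ],
)

```text
t: 23.85
tool_pos: [0.4807, -0.1894, 0.1672]
eef_rot: [-1.878, -2.489, 0.01]
contact_force: [0.3, -0.2, -0.6]
width: 0.0357
```

Call:
step_arm(
  rows=[
    {"delta_pos": [0.003,-0.005,-0.05],"roll": 0},
    {"delta_pos": [0.003,-0.005,-0.09],"roll": 0},
    {"delta_pos": [0.003,-0.005,-0.115],"roll": 0},
    {"delta_pos": [0.003,-0.005,-0.125],"roll": 0},
    {"delta_pos": [0.003,-0.005,-0.125],"roll": 0},
  ],
)

```text
t: 24.35
tool_pos: [0.482, -0.1913, 0.1172]
eef_rot: [-1.878, -2.489, 0.01]
contact_force: [-0.5, 0.4, -0.9]
width: 0.0358
```

Call:
step_arm(
  rows=[
    {"delta_pos": [0,0,-0.003],"roll": 0},
    {"delta_pos": [0,0,-0.006],"roll": 0},
    {"delta_pos": [0,0,-0.009],"roll": 0},
    {"delta_pos": [0,0,-0.009],"roll": 0},
  ],
)

```text
t: 24.75
tool_pos: [0.482, -0.1913, 0.1138]
eef_rot: [-1.878, -2.489, 0.01]
contact_force: [-0.0, 0.2, -1.4]
width: 0.0352
```

Call:
step_arm(
  rows=[
    {"delta_pos": [0,0,-0.002],"roll": 0},
    {"delta_pos": [0,0,-0.004],"roll": 0},
    {"delta_pos": [0,0,-0.004],"roll": 0},
  ],
)

```text
t: 25.05
tool_pos: [0.4821, -0.1914, 0.1124]
eef_rot: [-1.878, -2.489, 0.01]
contact_force: [0.4, -1.0, 0.3]
width: 0.0355
```

Call:
step_arm(
  rows=[
    {"delta_pos": [0,0,-0.002],"roll": 0},
    {"delta_pos": [0,0,-0.004],"roll": 0},
    {"delta_pos": [0,0,-0.004],"roll": 0},
  ],
)

```text
t: 25.35
tool_pos: [0.4822, -0.1916, 0.1123]
eef_rot: [-1.879, -2.49, 0.01]
contact_force: [-3.0, 1.2, 11.9]
width: 0.0354
```

Floor contact. Releasing, then retreating.

Call:
step_arm(
  rows=[
    {"delta_pos": [0,0,0.002],"roll": 0},
    {"delta_pos": [0,0,0.002],"roll": 0},
    {"delta_pos": [0,0,0.002],"roll": 0},
    {"delta_pos": [0,0,0.002],"roll": 0},
  ],
  fingers=0.3,
)

```text
t: 25.75
tool_pos: [0.4821, -0.1915, 0.1128]
eef_rot: [-1.878, -2.49, 0.01]
contact_force: [0.1, -0.1, 0.1]
width: 0.0556
```

Call:
step_arm(
  rows=[
    {"delta_pos": [0,0,0.04],"roll": 0},
    {"delta_pos": [0,0,0.12],"roll": 0},
    {"delta_pos": [0,0,0.24],"roll": 0},
    {"delta_pos": [0,0,0.35],"roll": 0},
    {"delta_pos": [0,0.1,0.35],"roll": 0},
  ],
)

```text
t: 26.25
tool_pos: [0.4871, -0.1563, 0.2591]
eef_rot: [-1.893, -2.498, 0.007]
contact_force: [0.4, 0.6, 1.1]
width: 0.0556
```

Call:
step_arm(
  rows=[
    {"delta_pos": [0,0.12,0],"roll": 0},
    {"delta_pos": [0,0.24,0],"roll": 0},
    {"delta_pos": [0,0.36,0],"roll": 0},
    {"delta_pos": [0,0.48,0],"roll": 0},
    {"delta_pos": [0,0.6,0],"roll": 0},
  ],
)

```text
t: 26.75
tool_pos: [0.4867, 0.0855, 0.259]
eef_rot: [-1.893, -2.498, 0.007]
contact_force: [0.9, -0.2, -0.2]
width: 0.0555
```

Call:
step_arm(
  rows=[
    {"delta_pos": [0,0.12,0],"roll": 0},
    {"delta_pos": [0,0.24,0],"roll": 0},
    {"delta_pos": [0,0.3,0],"roll": 0},
    {"delta_pos": [0,0.3,0],"roll": 0},
  ],
)

```text
t: 27.15
tool_pos: [0.4864, 0.2089, 0.2586]
eef_rot: [-1.887, -2.501, 0.006]
contact_force: [0.6, -0.8, -0.9]
width: 0.0554
```

Run:
```python
from h import *
p,d=env.snapshot("top");cv2.imwrite("pics/t2.png",p[:,:,::-1]);w=cloud("top",d);z=w[...,2]
for n,c,ht in(("jar",(.3807,-.2205),.084),("bottle",(.409,-.3215),.119),("wide",(.5104,-.2925),.114),("slim",(.4817,-.1914),.134),("tub",(.5375,-.0618),.056),("small",(.432,.0638),.08),("squat",(.663,-.2267),.066)):
    m=(abs(z-ht)<.007)&(np.hypot(w[...,0]-c[0],w[...,1]-c[1])<.05);q=(w[m][:,:2]*1000).astype(np.float32)
    print(n,len(q),np.median(z[m]).round(4),cv2.minAreaRect(q) if len(q)>20 else None)
p,d=env.snapshot("scene");cv2.imwrite("pics/s2.png",p[:,:,::-1])
```

```text
jar 611 0.0838 ((381.896240234375, -220.64694213867188), (57.54878616333008, 56.03046798706055), 43.52716827392578)
bottle 163 0.1181 ((411.29364013671875, -319.5110778808594), (26.754074096679688, 26.998573303222656), 50.74810791015625)
wide 612 0.1132 ((507.89837646484375, -293.4067687988281), (40.290252685546875, 64.62234497070312), 16.118791580200195)
slim 331 0.1332 ((478.6234130859375, -193.19033813476562), (36.26372146606445, 36.49996566772461), 15.85508918762207)
tub 831 0.0555 ((537.5619506835938, -61.8075065612793), (69.39498901367188, 71.1918716430664), 88.78023529052734)
small 74 0.0792 ((431.61834716796875, 63.93035888671875), (18.15790367126465, 19.543148040771484), 45.22978210449219)
squat 642 0.0651 ((663.1224365234375, -226.72125244140625), (56.5942268371582, 56.78828430175781), 30.926912307739258)
```

View pics/t2.png

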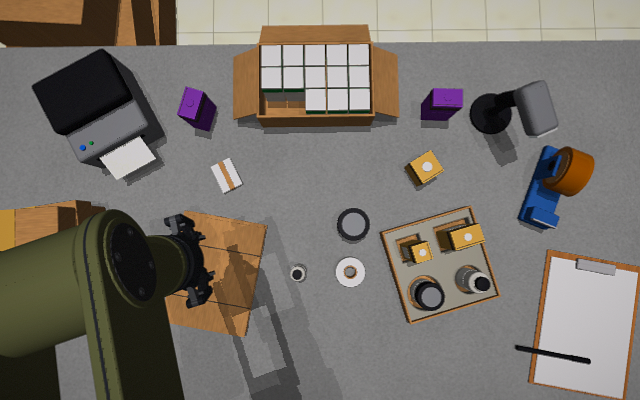

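View pics/s2.png

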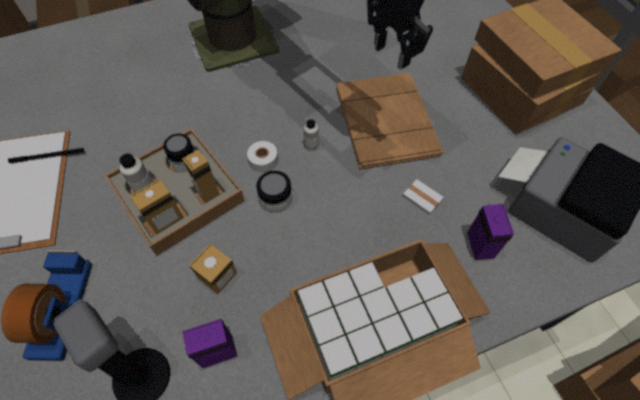

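Both views show all four goods upright in their own pockets: in the top view the jar is at (429,295), the bottle at (475,280), the wide carton at (465,237) and the slim carton at (420,252). Their tops are at the heights expected on the box floor, the look-alikes haven't moved, and the arm is clear.

```bash
python3 -c "
from workcell import env
print(env.job_done())"
```

```text
the job is handed in; nothing more can be done
None
```

I packed the jar, bottle, wide carton and slim carton, in that order, each upright in its own pocket. Each was lowered until the wrist force showed it on the floor, then released. I handed the job in at about 27 s of the 109 s allowed.

**Heights:** in the last top-camera check the four tops stood at 83.8, 118.1, 113.2 and 133.2 mm. Sitting on the box floor they should be at 84, 119, 114 and 134 mm, so all agree within 1 mm.

**Positions:** all four were within about 3 mm of their pocket centres, and both cartons were square to the tray within 0.5°.

**Look-alikes:** the tub, small bottle and squat carton measured within 0.3 mm of where they started.

**Force and disagreements:** the highest contact force I saw at the end of a move was about 17 N. No check failed, though the tool drifted up to about 1.5° off vertical during the moves. The wrist and top cameras differed by 1–2 mm.

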